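# Rock the walnut diverter over and release the next batch

## Task

The walnut feeder's seesaw trough is tipped towards one tray; that tray has had its share. Push down the raised end of the seesaw so that it rocks over its pivot to the other side, then push the gate's red paddle sideways to open the gate, so that all three walnuts roll down the other chute and come to rest in the other tray. Only push and press: do not touch the walnuts, pick nothing up, and leave the trays and everything else on the counter where they are.

Things in the scene. Friction and masses are not known exactly. Their poses are not given: they have to be found in the camera images.
- feeder: Plywood walnut feeder, fixed. Origin on the counter below the seesaw's pivot; x axis away from the robot (up the feed track), y to its left, z up; yaw up to 0.25 rad either way. Baseboard 15 mm thick, within x -60..230, y -180..180 mm. Two posts 265 mm high at x 66 mm, y 42 and -100 mm carry the gate's rod. A stop board 75 mm wide, up to 240 mm high, at x -25 mm.
- lip (a point): Middle of the lower end of the feed track's floor, 22 mm beyond the pivot, 195 mm high. The track (48 mm wide, walls 24 mm) slopes up from here at 10 degrees, away from the robot, for 190 mm. Walnuts drop off the lip into the middle of the seesaw, roll down its low arm, then down the outlet chute on that side into the tray there.
- chute_left (a point): Outer end of the floor of the left outlet chute, a fixed plywood trough 72 mm wide from 133 to 219 mm left of the pivot, at most 125 mm high; it ends 78 mm above the counter, over the left tray.
- chute_right (a point): The same on the right side, over the right tray.
- rocker (a joint): Seesaw: aluminium trough 280 mm long (along feeder y), 54 wide, pivot pin 100 mm above the counter. Top-heavy (brass weights): past level it falls over and stays. In rad, end stops -0.30 and 0.30: at +0.30 the left (+y) end is up and walnuts go right; at -0.30 the right end is up, they go left. It settles at one of these in the first 0.5 s. About 1 N on the raised pad moves it.
- pad_left (a point): Middle of the top face of the red push pad on the seesaw's left arm, 46 mm (x) by 44 mm (y) by 6 mm thick, sticking out of the trough's side towards the robot; 50 mm on the robot's side of the pivot and 115 mm to the left. About 205 mm above the counter when raised, 137 mm when down.
- pad_right (a point): The same on the right arm (115 mm to the right).
- trough_mid (a point): Middle of the seesaw trough's floor.
- gate (a joint): The sliding gate: an aluminium board, 37 mm wide, hanging across the feed track from a rod along feeder y. In m: 0 to 0.008 (closed) at the start, grows as it is pushed to the feeder's right (-y), end stop at 0.055 = fully open. From about 0.042 the walnuts roll. About 1.5 N of friction; stays where it is left.
- paddle (a point): Middle of the top edge of the outer (left, +y) face of the gate's red paddle, an upright plate 30 mm (x), 6 mm thick (y), 50 mm high; about 290 mm above the counter, when closed 118 mm left of the track's middle line and 66 mm beyond the pivot. Push this face towards the feeder's right (-y).
- tray_left: Blue open tray, 150 x 150 x 60 mm high, walls 5 mm, loose on the counter under the left outlet chute; origin at the centre of its underside.
- tray_right: White open tray of the same size under the right outlet chute; origin at the centre of its underside.
- walnut1: Walnut in its shell, a ball 32 mm across, origin at its centre; at the start number 1 in the queue above the gate in the feed track. Not to be touched.
- walnut2: Walnut in its shell, a ball 32 mm across, origin at its centre; at the start number 2 in the queue above the gate in the feed track. Not to be touched.
- walnut3: Walnut in its shell, a ball 32 mm across, origin at its centre; at the start number 3 in the queue above the gate in the feed track. Not to be touched.
- pasta_jar: Bystander: pasta jar with brass lid, 86 mm across, 150 mm high, origin at the centre of its underside.
- oats_jar: Bystander: oats jar with glass lid, 86 mm across, about 150 mm high, origin at the centre of its underside.
- spice_jar: Bystander: small spice jar, 44 mm across, 75 mm high, on the robot's side of the feeder; origin at the centre of its underside.
- mug: Bystander: blue mug, 74 mm across, 80 mm high, on the robot's side of the feeder; origin at the centre of its underside.
- spoon: Bystander: wooden spoon lying on the counter on the robot's side of the feeder.
- bean_tin: Bystander: tin, 66 mm across, 100 mm high, origin at the centre of its underside.
Things that resemble listed ones, but are neither listed nor needed, are in the scene too. Of the things that look like the tray_left, the larger one is meant.

How it is judged:
On the way:
1. the seesaw is rocked over to its other side while the gate is still shut (distance of pad_left from where it was at the start of the episode above 0.044 m and value of joint gate below 0.03 m and (value of joint rocker above 0.25 rad or value of joint rocker below -0.25 rad)), for 0.2 s.
At the end, for the whole second after the job is handed in: The seesaw rests on the side opposite to its start (beyond 0.25 rad), the gate is open (over 0.035 m), and all three walnuts lie at rest (below 0.05 m/s) inside the tray on the seesaw's low side, the one it did not point at in the beginning (distance of pad_left from where it was at the start of the episode above 0.044 m and value of joint gate above 0.035 m and linear speed of each of walnut1, walnut2, walnut3 below 0.05 m/s and ((value of joint rocker above 0.25 rad and z of walnut1 in the frame of tray_right between 0.005 and 0.055 m and x of walnut1 in the frame of tray_right between -0.07 and 0.07 m and y of walnut1 in the frame of tray_right between -0.07 and 0.07 m and z of walnut2 in the frame of tray_right between 0.005 and 0.055 m and x of walnut2 in the frame of tray_right between -0.07 and 0.07 m and y of walnut2 in the frame of tray_right between -0.07 and 0.07 m and z of walnut3 in the frame of tray_right between 0.005 and 0.055 m and x of walnut3 in the frame of tray_right between -0.07 and 0.07 m and y of walnut3 in the frame of tray_right between -0.07 and 0.07 m) or (value of joint rocker below -0.25 rad and z of walnut1 in the frame of tray_left between 0.005 and 0.055 m and x of walnut1 in the frame of tray_left between -0.07 and 0.07 m and y of walnut1 in the frame of tray_left between -0.07 and 0.07 m and z of walnut2 in the frame of tray_left between 0.005 and 0.055 m and x of walnut2 in the frame of tray_left between -0.07 and 0.07 m and y of walnut2 in the frame of tray_left between -0.07 and 0.07 m and z of walnut3 in the frame of tray_left between 0.005 and 0.055 m and x of walnut3 in the frame of tray_left between -0.07 and 0.07 m and y of walnut3 in the frame of tray_left between -0.07 and 0.07 m))); the robot touches nothing.
It fails at once if a walnut is touched by the robot (contact force between any of the arm, the fingers and walnut1 above 0.3 N or contact force between any of the arm, the fingers and walnut2 above 0.3 N or contact force between any of the arm, the fingers and walnut3 above 0.3 N).
It fails at once if a walnut is lifted above the feed track (height (world z) of any of walnut1, walnut2, walnut3 above 0.29 m).
It fails at once if a tray is shifted more than 25 mm or lifted (distance of any of tray_left, tray_right from where it was at the start of the episode above 0.025 m).
It fails at once if a bystander is moved more than 25 mm (distance of any of pasta_jar, oats_jar, spice_jar, mug, spoon, bean_tin from where it was at the start of the episode above 0.025 m).
It also fails if it takes over 48 s, if anything falls off the work surface, if the arm or the gripper's body presses on something with over 40 N, if the wrist force passes 120 N, or if a joint passes its speed limit or range.

## Robot

A 7-joint arm with a two-finger parallel gripper is mounted at the origin on the work surface. World frame = base frame: x ahead of the robot, y to its left, z up, the work surface at z = 0. Lengths are in m, angles in rad, forces in N, time in s.
With the tool pointing down it reaches from about 0.425 to 0.95 m from the base axis. Payload 4.7 kg.
Tool frame: the origin (TCP) lies on the centre line of the jaws, within the pads' length; the fingertips stand 17 mm ahead of it and the grasp point (between the pads) lies 2 mm behind it (robot.nose_length is the distance from the TCP to the fingertips, in m); z points along the fingers, y is the line along which they close (so a half turn about z gives the same grasp; the last joint's range is limited). The gripper opens to 85 mm and grips with 20 to 120 N. Pads are 22 mm wide; open, the fingers measure 114 mm over their backs; the gripper's body (76 mm by 85 mm) begins 54 mm behind the grasp point. The pads swing forward as they close: fully open they stand 13 mm farther back than shut.
Start: joints at [-1.332, 0.469, -0.049, 1.532, 0.024, 1.141, -0.082], TCP at [0.179, 0.651, 0.248] pointing down, gripper open.
Joint ranges: [-2.59, 2.59], [-0.33, 1.99], [-1.39, 1.29], [0.1, 2.45], [-1.04, 4.18], [0.21, 1.99], [-2.66, 2.66]. Speed limits (rad/s): [2.57, 2.57, 3.14, 3.14, 3.14, 3.14, 3.14].

## Interface

Orientations are given as a rotation vector (axis times angle).
In Python, from cell import readout, eyes, workorder, robot gives the robot as it stands.
- The arm moves only by the tool step_hand, called after ">>>" as name(argument=value, ...) on one line, values as JSON. Schema: {"type":"object","properties":{"steps":{"type":"array","items":{"type":"array","prefixItems":[{"type":"array","items":{"type":"number"},"minItems":3,"maxItems":3},{"type":"array","items":{"type":"number"},"minItems":3,"maxItems":3}],"minItems":2,"maxItems":2},"minItems":1,"maxItems":20},"jaw":{"type":"number"},"force":{"type":"number"},"only":{"type":"string"},"quiet":{"type":"boolean"},"lines":{"type":"string"}},"required":["steps"],"additionalProperties":false}. steps is a list of rows, 1 to 20 of them, each written [[dx, dy, dz], [rx, ry, rz]]: dx, dy, dz in normalised numbers (1 is 600 mm), then a rotation vector rx, ry, rz in parts of the range, where 1.0 means 90 degrees; each row is the pose to reach, as a shift and turn from the pose commanded when the call began, along the tool's axes at that moment; what a row does not reach only later rows make up. A row lasts 1/12 s, in which the tool goes at most 0.0417 m and 0.125 rad, less where a joint would pass 70% of its speed; a pose out of reach is approached as far as the arm can. jaw is the finger opening in m, set as the call begins (left out keeps the last). The fingers move at their own pace and stop on an object; force is the grip in N (left out, the last holds). Time passes only in rows, so rows that do not move let the fingers close. The tool returns the time, the measured TCP pose, the force, the opening and the grip force at its end. only (a regular expression) keeps the lines of the reply that match it, lines (a string "A,B") keeps lines A to B, and quiet returns only ok. No shift or turn number may pass 1 either way. Input that does not fit is refused with a message, and nothing moves.
- readout.get_state(): the state, without advancing time (a new reading comes with each control period).
- eyes.camera(name): name is "scene" or "top" or "wrist"; returns (picture, depth): 420x560x3 uint8, blue, green, red; 420x560 float32, m along the optical axis (not along the pixel's ray), 0 where there is no reading.
- eyes.camera_model(name): a dict with "fx", "fy", "cx", "cy" (pixels), "R" (3x3) and "t" (3): a world point X has camera coordinates R X + t. Camera axes: x right, y down, z forward; pixel columns grow to the right and rows downward; lengths in m; the calibration is good to about 2 mm. A picture is of the moment at which its call begins: read the wrist's pose just before it. camera_model takes no time and is no camera call; for the wrist camera it gives the pose at the moment of the call.
- workorder.close_job(): hands the job in; it is judged then, once.
The state is a dict: "clock": time; "q": joint angles; "qvel": joint speeds; "effort": joint torques, N m; "tcp_pos": TCP position; "ee_rot": TCP orientation; "force": force on the tool from outside, world axes, zero at the start; "torque": the same for the moment, N m; "finger_gap": finger opening in m; "finger_force": force on a finger pad.
Only numpy, scipy, OpenCV 4.12 (cv2) and the standard library are available. Lean on these libraries where they do the work, as an engineer would, in place of code of your own. Each camera call takes 0.05 s, during which the arm holds its last target. There are 200 camera calls.

## Working session

There is one attempt and no reset: what is moved stays moved. The work goes in short steps, Python scripts to look and compute and a tool call to move; the robot and the scene stay as the last step left them, time stands still between calls to the robot, and variables do not carry over. Pictures are saved under pics/ and viewed, at most 10 in all, crops included, and the job is handed in when it is done.

```bash
mkdir -p pics; ls; python3 - <<'E'
from cell import readout, eyes
import cv2,numpy as np
s=readout.get_state();print(s)
for n in("scene","top"):
    p,d=eyes.camera(n);cv2.imwrite(f"pics/{n}0.png",p);np.savez(f"pics/{n}0.npz",p=p,d=d,**eyes.camera_model(n));print(n,eyes.camera_model(n))
E
```

```text
pics
{'clock': 0.0, 'q': array([-1.33187855,  0.46946005, -0.04863487,  1.53368047,  0.02414316,
        1.14099478, -0.08231885]), 'qvel': array([ 0.00034649, -0.00096682, -0.00023329, -0.00124408, -0.00018524,
       -0.00086034, -0.00079777]), 'effort': array([-5.98072529e-04, -5.10308611e+01, -4.69716301e-02, -2.37714779e+01,
        1.05343323e-02,  7.67743302e-03, -6.20806276e-06]), 'tcp_pos': array([0.17845577, 0.65041851, 0.24725467]), 'ee_rot': array([-4.19305323e-01, -3.11331261e+00,  3.05951714e-03]), 'force': array([ 0.37480397,  0.3837825 , -0.00566775]), 'torque': array([-0.03401361,  0.01133874,  0.00661339]), 'finger_force': 0.0, 'finger_gap': 0.08537033335730483}
scene {'fx': 404.02363503512504, 'fy': 404.02363503512504, 'cx': 281.8768710994162, 'cy': 204.32139606957062, 'R': array([[-0.49641797,  0.86797782, -0.01355381],
       [ 0.72218827,  0.40427311, -0.56125516],
       [-0.48167759, -0.28840555, -0.82753183]]), 't': array([ 0.22842952, -0.29231209,  1.56300435])}
top {'fx': 530.5106694022785, 'fy': 530.5106694022785, 'cx': 271.0763599811974, 'cy': 213.70291013003103, 'R': array([[-0.01825272, -0.99979464,  0.00880478],
       [-0.99689342,  0.01752351, -0.07678829],
       [ 0.07661823, -0.01017902, -0.99700854]]), 't': array([0.02749428, 0.5451181 , 1.4054853 ])}
```

View pics/scene0.png

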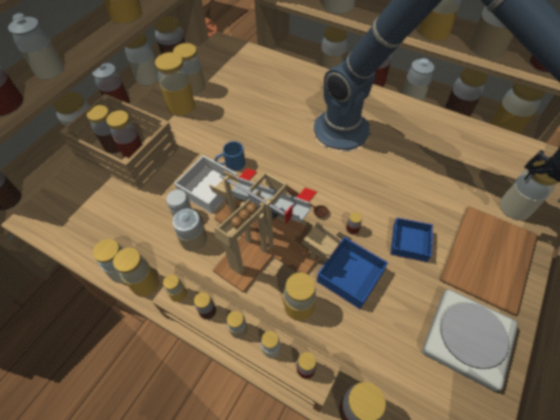

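View pics/top0.png

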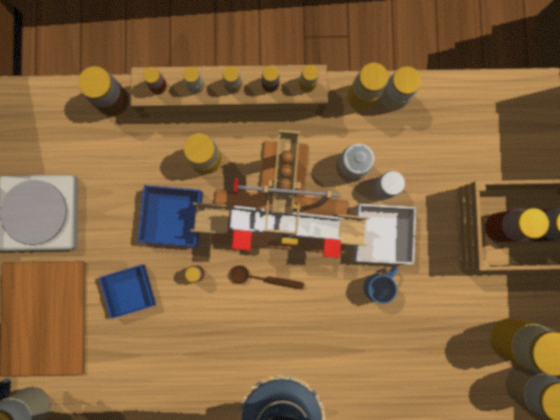

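The top view shows the red pads at (242,240) on the left and (332,248) on the right, and the gate's red paddle at (236,186). The large blue tray is at (170,216) and the white tray at (386,235). The small blue tray at (127,291) is a decoy. Walnuts are at about (287,157–183), the mug at (381,288), the spice jar at (193,274) and the spoon at (240–300,275–285).

Things that could be mistaken for the target: red pads (242,240) and (332,248), the paddle (236,186), and the dark-red jars on the shelf, which aren't on the feeder. I'll measure the heights and check a crop.

```bash
cat > h.py <<'E'
import cv2,numpy as np
def world(m,d,u,v):
    z=d[v,u]; c=np.stack([(u-m['cx'])/m['fx']*z,(v-m['cy'])/m['fy']*z,z],-1)
    return (c-m['t'])@m['R']
def ray(m,u,v,h):
    r=m['R'].T@np.array([(u-m['cx'])/m['fx'],(v-m['cy'])/m['fy'],1]);o=-m['R'].T@m['t']
    return o+r*(h-o[2])/r[2]
def red(p):
    h=cv2.cvtColor(p,cv2.COLOR_BGR2HSV)
    return (((h[...,0]<6)|(h[...,0]>174))&(h[...,1]>190)&(h[...,2]>110)).astype(np.uint8)
E
python3 - <<'E'
from h import *
for n in("top","scene"):
    f=np.load(f"pics/{n}0.npz");p,d=f['p'],f['d']
    k,l,st,c=cv2.connectedComponentsWithStats(red(p))
    for i in range(1,k):
        if st[i,4]<25: continue
        v,u=np.where((l==i)&(d>0)); w=world(f,d,u,v)
        print(n,st[i],c[i].round(1),np.median(w,0).round(3),np.percentile(w,5,0).round(3),np.percentile(w,95,0).round(3))
f=np.load("pics/top0.npz")
p=f['p'][120:300,130:420];cv2.imwrite("pics/crop.png",cv2.resize(p,None,fx=2.7,fy=2.7,interpolation=2))
E
```

```text
top [234 178   4  14  41] [235.4 184.8] [0.593 0.098 0.289] [0.578 0.094 0.003] [0.631 0.117 0.292]
top [232 231  20  19 332] [241.2 240.3] [0.471 0.091 0.205] [0.452 0.07  0.196] [0.49  0.109 0.212]
top [324 240  17  17 262] [331.6 248.2] [ 0.449 -0.129  0.138] [ 0.432 -0.147  0.13 ] [ 0.467 -0.11   0.144]
scene [242 169  13  10  78] [247.8 173.6] [ 0.449 -0.128  0.138] [ 0.434 -0.144  0.131] [ 0.465 -0.112  0.144]
scene [298 189  17  11 104] [306.5 194. ] [0.473 0.091 0.205] [0.458 0.076 0.2  ] [0.488 0.106 0.21 ]
```

View pics/crop.png

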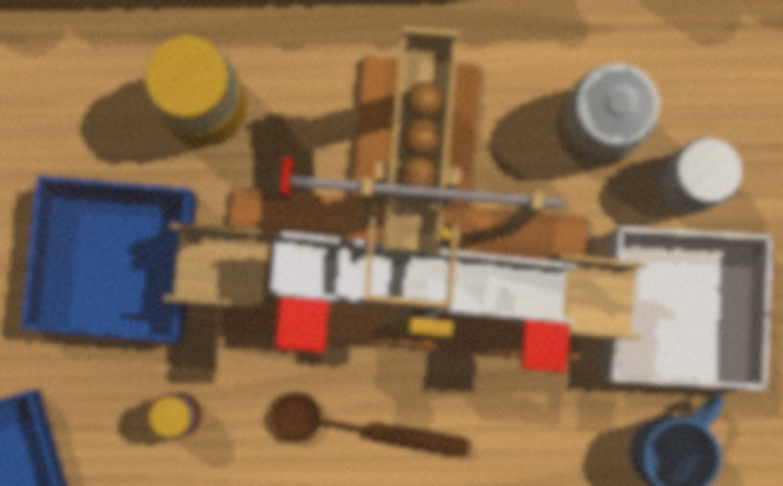

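The crop confirms it: the left pad (crop 302,325) is raised at z 0.205 and the right pad is down at 0.138, so the rocker is at +0.30. I need to press the left pad, and the walnuts will then go into the large blue tray. The paddle is at crop (286,176). Feeder yaw is about -0.10 and the pivot about (0.512,-0.002). Next I'll work out the tool-axis shifts.

```bash
cat > go.py <<'E'
import sys,numpy as np
from scipy.spatial.transform import Rotation as R
from cell import readout
def to(*P):
    s=readout.get_state();r=R.from_rotvec(s['ee_rot']);print(s['clock'],s['tcp_pos'].round(4),s['force'].round(2))
    # tool y -> feeder y (yaw -0.1), z down
    T=np.array([[-np.cos(.1),np.sin(.1),0],[np.sin(.1),np.cos(.1),0],[0,0,-1]]);T=R.from_matrix(T)
    print('rot',(r.inv()*T).as_rotvec().round(3))
    for p in P: print(p,r.inv().apply(np.array(p)-s['tcp_pos']).round(4))
if __name__=="__main__": to(*[tuple(map(float,a.split(','))) for a in sys.argv[1:]])
E
python3 go.py .4,.3,.31 .472,.099,.28
```

```text
0.1 [0.1784 0.6505 0.2474] [ 0.35 -0.03 -0.74]
rot [-0.002 -0.    -0.168]
(0.4, 0.3, 0.31) [-0.3064 -0.2795 -0.0621]
(0.472, 0.099, 0.28) [-0.429  -0.4542 -0.0318]
```

Units first: shifts go in shares of 600 mm and turns go in shares of 90 degrees. So -0.454 m / 0.6 = -0.7567, -0.429 m / 0.6 = -0.715, -0.168 rad / 1.5708 = -0.107.

>>> step_hand(steps=[[[0,0,-0.0833],[0,0,-0.0637]],[[-0.0667,-0.0333,-0.1],[0,0,-0.107]],[[-0.51,-0.4667,-0.1033],[0,0,-0.107]],[[-0.51,-0.4667,-0.1033],[0,0,-0.107]],[[-0.51,-0.4667,-0.1033],[0,0,-0.107]],[[-0.51,-0.4667,-0.1033],[0,0,-0.107]],[[-0.51,-0.4667,-0.1033],[0,0,-0.107]],[[-0.51,-0.4667,-0.1033],[0,0,-0.107]],[[-0.51,-0.4667,-0.1033],[0,0,-0.107]],[[-0.51,-0.4667,-0.1033],[0,0,-0.107]],[[-0.51,-0.4667,-0.1033],[0,0,-0.107]],[[-0.51,-0.4667,-0.1033],[0,0,-0.107]],[[-0.715,-0.7567,-0.0533],[0,0,-0.107]],[[-0.715,-0.7567,-0.0533],[0,0,-0.107]],[[-0.715,-0.7567,-0.0533],[0,0,-0.107]],[[-0.715,-0.7567,-0.0533],[0,0,-0.107]],[[-0.715,-0.7567,-0.0533],[0,0,-0.107]],[[-0.715,-0.7567,-0.0533],[0,0,-0.107]],[[-0.715,-0.7567,-0.0533],[0,0,-0.107]],[[-0.715,-0.7567,-0.0533],[0,0,-0.107]]], jaw=0)

```text
clock: 1.77
tcp_pos: [0.4719, 0.1002, 0.28]
ee_rot: [-0.157, -3.137, -0.001]
force: [-0.9, 0.6, -0.0]
finger_gap: 0.0001
finger_force: 0.0
```

```bash
python3 go.py .472,.099,.28 .472,.099,.22 .474,.119,.178
```

```text
1.7667 [0.4719 0.1002 0.28  ] [-0.87  0.58 -0.04]
rot [ 0.    -0.001 -0.   ]
(0.472, 0.099, 0.28) [-0.0003 -0.0012  0.    ]
(0.472, 0.099, 0.22) [-0.0003 -0.0012  0.06  ]
(0.474, 0.119, 0.178) [-0.0003  0.0189  0.1021]
```

To row units: 0.103 m / 0.6 = 0.1717, 0.095 m / 0.6 = 0.1583.

>>> step_hand(steps=[[[0,0,0.0417],[0,0,0]],[[0,0,0.075],[0,0,0]],[[0,0.0033,0.0917],[0,0,0]],[[0,0.0067,0.1083],[0,0,0]],[[0,0.0133,0.125],[0,0,0]],[[0,0.02,0.1417],[0,0,0]],[[0,0.0267,0.1583],[0,0,0]],[[0,0.03,0.1717],[0,0,0]],[[0,0.03,0.1717],[0,0,0]],[[0,0.03,0.1717],[0,0,0]]])

```text
clock: 2.6
tcp_pos: [0.4737, 0.1175, 0.1768]
ee_rot: [-0.157, -3.137, 0.001]
force: [-0.5, 0.7, 0.4]
finger_gap: 0.0003
finger_force: 0.0
```

```bash
python3 - <<'E'
from h import *
from cell import eyes
p,d=eyes.camera("scene");m=eyes.camera_model("scene")
k,l,st,c=cv2.connectedComponentsWithStats(red(p))
for i in range(1,k):
    if st[i,4]<20: continue
    v,u=np.where((l==i)&(d>0)); print(st[i],np.median(world(m,d,u,v),0).round(3))
cv2.imwrite("pics/s1.png",cv2.resize(p[110:310,150:400],None,fx=3,fy=3))
E
```

```text
[249 160  15  14 120] [ 0.455 -0.087  0.205]
[311 211  13  11  75] [0.483 0.132 0.136]
```

View pics/s1.png

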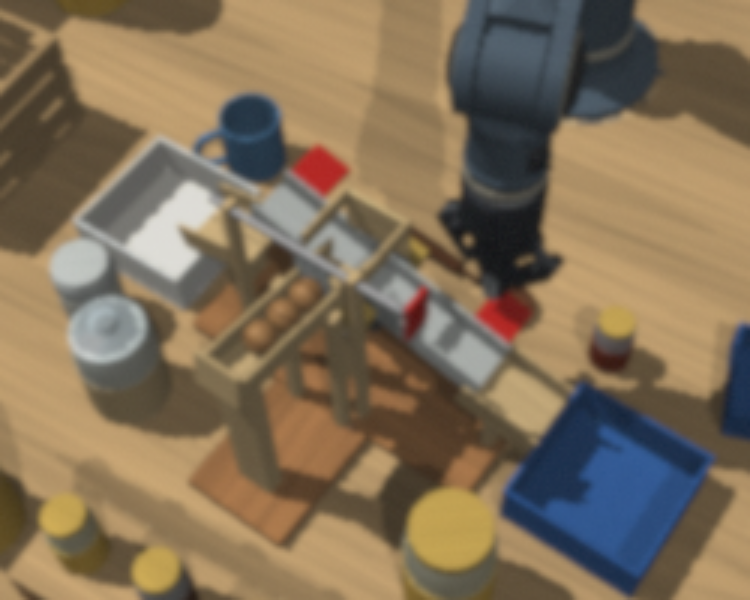

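The scene view confirms the seesaw has rocked over: the left pad (crop 505,315) is down at z 0.136, the right pad (320,170) is up at 0.205, and the walnuts are still queued. Next is the paddle.

```bash
python3 go.py .474,.16,.36 .5957,.1496,.36 .5957,.1496,.267 .5877,.070,.267
```

```text
2.65 [0.4741 0.1174 0.1773] [ 0.47 -0.28  0.28]
rot [-0. -0. -0.]
(0.474, 0.16, 0.36) [ 0.0043  0.0424 -0.1827]
(0.5957, 0.1496, 0.36) [-0.1178  0.0442 -0.1827]
(0.5957, 0.1496, 0.267) [-0.1178  0.0442 -0.0897]
(0.5877, 0.07, 0.267) [-0.1178 -0.0358 -0.0897]
```

To row units: -0.183 m / 0.6 = -0.305, -0.16 m / 0.6 = -0.2667.

>>> step_hand(steps=[[[0,0,-0.0667],[0,0,0]],[[0,0.0333,-0.1333],[0,0,0]],[[0,0.0733,-0.2],[0,0,0]],[[0,0.0733,-0.2667],[0,0,0]],[[0,0.0733,-0.305],[0,0,0]],[[-0.0667,0.0733,-0.305],[0,0,0]],[[-0.1333,0.0733,-0.305],[0,0,0]],[[-0.1967,0.0733,-0.305],[0,0,0]],[[-0.1967,0.0733,-0.305],[0,0,0]],[[-0.1967,0.0733,-0.25],[0,0,0]],[[-0.1967,0.0733,-0.2],[0,0,0]],[[-0.1967,0.0733,-0.15],[0,0,0]],[[-0.1967,0.0733,-0.15],[0,0,0]],[[-0.1967,0.0733,-0.15],[0,0,0]]])

```text
clock: 3.82
tcp_pos: [0.595, 0.1492, 0.2668]
ee_rot: [-0.157, -3.135, 0.001]
force: [-0.0, -0.4, 1.5]
finger_gap: 0.0002
finger_force: 0.0
```

```bash
python3 - <<'E'
from h import *
from cell import eyes
p,d=eyes.camera("scene")
cv2.imwrite("pics/s2.png",cv2.resize(p[110:310,150:400],None,fx=3,fy=3))
E
```

```text
(no output)
```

View pics/s2.png

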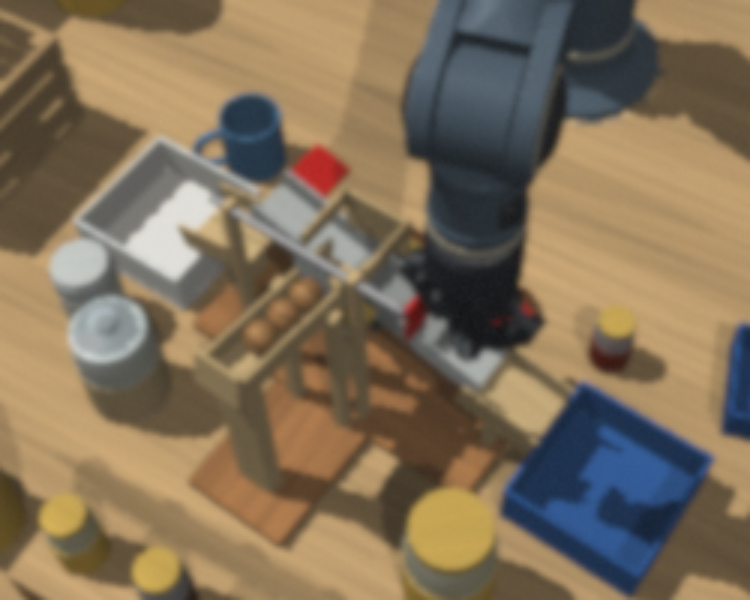

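The fingers are at crop (460,340), just left of the paddle (413,315) with clear space around them. Now I'll push.

To row units: -0.077 m / 0.6 = -0.1283, -0.07 m / 0.6 = -0.1167.

>>> step_hand(steps=[[[0,-0.025,0],[0,0,0]],[[0,-0.05,0],[0,0,0]],[[0,-0.0667,0],[0,0,0]],[[0,-0.0833,0],[0,0,0]],[[0,-0.1,0],[0,0,0]],[[0,-0.1167,0],[0,0,0]],[[0,-0.1283,0],[0,0,0]],[[0,-0.1283,0],[0,0,0]],[[0,-0.1283,0],[0,0,0]]])

```text
clock: 4.62
tcp_pos: [0.5886, 0.0709, 0.2684]
ee_rot: [0.16, 3.135, -0.001]
force: [1.0, -0.9, 3.9]
finger_gap: 0.0001
finger_force: 1.5
```

```bash
python3 - <<'E'
from h import *
from cell import eyes
p,d=eyes.camera("scene")
cv2.imwrite("pics/s3.png",cv2.resize(p[110:310,150:400],None,fx=3,fy=3))
E
```

```text
(no output)
```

View pics/s3.png

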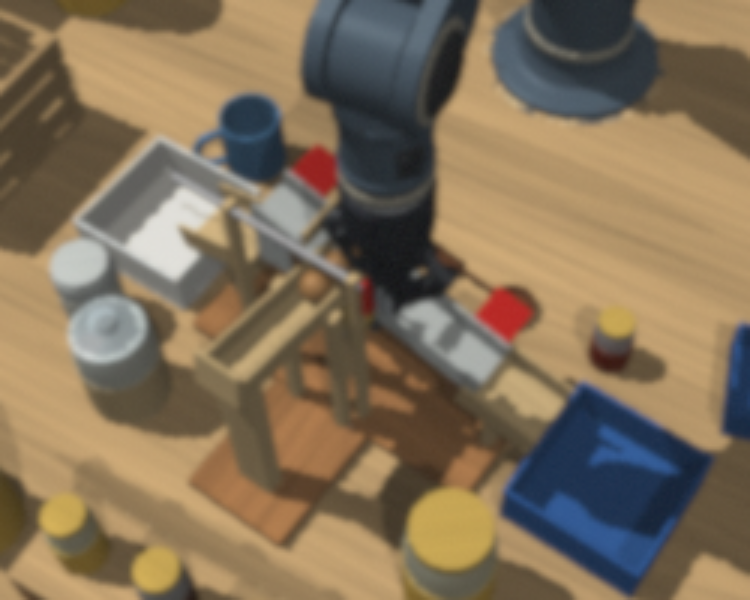

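The gate is open: the paddle has moved to crop (367,295) and the walnuts are rolling off the lip. I'll back off sideways, lift and wait.

To row units: 0.31 m / 0.6 = 0.5167, 0.12 m / 0.6 = 0.2.

>>> step_hand(steps=[[[0,0.0167,0],[0,0,0]],[[0,0.05,0],[0,0,0]],[[0,0.0833,0],[0,0,0]],[[0,0.0833,-0.0667],[0,0,0]],[[0,0.0833,-0.1333],[0,0,0]],[[0.0667,0.1,-0.1333],[0,0,0]],[[0.1333,0.1333,-0.1333],[0,0,0]],[[0.2,0.2,-0.1333],[0,0,0]],[[0.2,0.2667,-0.1333],[0,0,0]],[[0.2,0.3333,-0.1333],[0,0,0]],[[0.2,0.4,-0.1333],[0,0,0]],[[0.2333,0.4667,-0.1333],[0,0,0]],[[0.2667,0.5167,-0.1333],[0,0,0]],[[0.2667,0.5167,-0.1333],[0,0,0]],[[0.2667,0.5167,-0.1333],[0,0,0]],[[0.2667,0.5167,-0.1333],[0,0,0]],[[0.2667,0.5167,-0.1333],[0,0,0]],[[0.2667,0.5167,-0.1333],[0,0,0]],[[0.2667,0.5167,-0.1333],[0,0,0]]])

```text
clock: 6.25
tcp_pos: [0.4607, 0.3957, 0.3475]
ee_rot: [0.161, 3.137, -0.0]
force: [0.6, 0.1, 0.9]
finger_gap: -0.0001
finger_force: 0.0
```

>>> step_hand(steps=[[[0,0,0],[0,0,0]],[[0,0,0],[0,0,0]],[[0,0,0],[0,0,0]],[[0,0,0],[0,0,0]],[[0,0,0],[0,0,0]],[[0,0,0],[0,0,0]],[[0,0,0],[0,0,0]],[[0,0,0],[0,0,0]],[[0,0,0],[0,0,0]],[[0,0,0],[0,0,0]],[[0,0,0],[0,0,0]],[[0,0,0],[0,0,0]],[[0,0,0],[0,0,0]],[[0,0,0],[0,0,0]],[[0,0,0],[0,0,0]],[[0,0,0],[0,0,0]],[[0,0,0],[0,0,0]],[[0,0,0],[0,0,0]],[[0,0,0],[0,0,0]],[[0,0,0],[0,0,0]]])

```text
clock: 7.92
tcp_pos: [0.4598, 0.3973, 0.3473]
ee_rot: [-0.157, -3.138, -0.0]
force: [-0.4, 0.5, 0.4]
finger_gap: 0.0001
finger_force: 0.0
```

```bash
python3 - <<'E'
from h import *
from cell import eyes
a=[eyes.camera("top")[0][120:300,110:400] for _ in range(1)]
p=eyes.camera("scene")[0][110:310,150:400]
cv2.imwrite("pics/s4.png",np.vstack([cv2.resize(a[0],(480,298)),cv2.resize(p,(480,300))]))
E
```

```text
(no output)
```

View pics/s4.png

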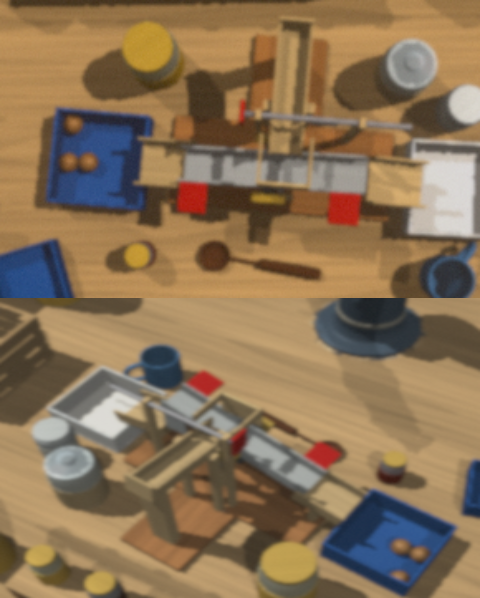

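All three walnuts lie in the large blue tray (top crop 73,125; 68,162; 89,162). The seesaw is tipped left, and the paddle has moved about 22 px, or roughly 46 mm. I'll let things settle, check for motion and hand in.

>>> step_hand(steps=[[[0,0,0],[0,0,0]],[[0,0,0],[0,0,0]],[[0,0,0],[0,0,0]],[[0,0,0],[0,0,0]],[[0,0,0],[0,0,0]],[[0,0,0],[0,0,0]],[[0,0,0],[0,0,0]],[[0,0,0],[0,0,0]],[[0,0,0],[0,0,0]],[[0,0,0],[0,0,0]],[[0,0,0],[0,0,0]],[[0,0,0],[0,0,0]],[[0,0,0],[0,0,0]],[[0,0,0],[0,0,0]],[[0,0,0],[0,0,0]],[[0,0,0],[0,0,0]],[[0,0,0],[0,0,0]],[[0,0,0],[0,0,0]],[[0,0,0],[0,0,0]],[[0,0,0],[0,0,0]]], lines="1,1")

```text
clock: 9.68
```

```bash
python3 - <<'E'
from h import *
from cell import eyes,workorder
def nuts():
    p=eyes.camera("top")[0][185:250,138:202]; h=cv2.cvtColor(p,cv2.COLOR_BGR2HSV)
    k,l,st,c=cv2.connectedComponentsWithStats(((h[...,0]<25)&(h[...,1]>60)).astype(np.uint8))
    return [(st[i,4],c[i].round(1)) for i in range(1,k) if st[i,4]>30]
a=nuts()
for _ in range(8): b=nuts()
print(a,b)
print(workorder.close_job())
E
```

```text
[(np.int32(107), array([ 1.3, 13.3])), (np.int32(123), array([46.2,  1.1])), (np.int32(113), array([15.7,  9.2])), (np.int32(536), array([42.1, 50. ])), (np.int32(198), array([18.7, 32.7]))] [(np.int32(107), array([ 1.3, 13.3])), (np.int32(122), array([46.4,  1.1])), (np.int32(114), array([15.7,  9.3])), (np.int32(535), array([42.1, 50.1])), (np.int32(197), array([18.8, 32.6]))]
the job is handed in; nothing more can be done
None
```

The job is handed in: the seesaw is rocked to the left, the gate is open by about 46 mm, and all three walnuts lie still in the large blue left tray; hand-in returned no verdict.

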